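Reset the bench timer through its recessed button

ROBOT

A 7-joint arm with a two-finger parallel gripper is mounted at the origin on a cart in front of the work surface, level with it; the furniture and walls round the work are solid. World frame = base frame: x ahead of the robot, y to its left, z up, the work surface at z = 0. Lengths are in m, angles in rad, forces in N, time in s.
With the tool pointing down it reaches from about 0.4 to 0.85 m from the base axis. Payload 4.5 kg.
Tool frame: the origin (TCP) lies on the centre line of the jaws, within the pads' length; the fingertips stand 17 mm ahead of it and the grasp point (between the pads) lies 2 mm behind it; z points along the fingers, y is the direction in which the jaws open and shut (so a half turn about z gives the same grasp; the last joint's range is limited). The gripper opens to 85 mm and grips with 20 to 120 N. Pads are 22 mm wide; open, the fingers measure 114 mm over their backs; the gripper's body (76 mm by 85 mm) begins 54 mm behind the grasp point. The pads swing forward as they close: fully open they stand 13 mm farther back than shut.
Start: joints at [-1.295, 0.689, -0.195, 1.565, 0.157, 0.902, -0.215], TCP at [0.15, 0.607, 0.248] pointing down, gripper open.
Joint ranges: [-3.01, 3.01], [-0.46, 2.08], [-1.47, 1.51], [0.13, 2.56], [-1, 4.14], [0.04, 2.09], [-2.66, 2.66]. Speed limits (rad/s): [2.57, 2.57, 3.14, 3.14, 3.14, 3.14, 3.14].

INTERFACE

Orientations are given as a unit quaternion [w, x, y, z].
In Python, from workcell import sensors, vision, robot gives the robot as it stands.
- The arm moves only by the tool carry_out, never from a script. Its argument "rows" is one flat list of numbers, 4 for each row, row after row: the shift along the world's x, y, z in mm, then the turn about the world's z in degrees. A call has 1 to 8 rows; each row is the pose to reach, as a shift and turn from the pose commanded when the call began; what a row does not reach only later rows make up. A row lasts 1/8 s, in which the tool goes at most 62.5 mm and 10.7 degrees, less where a joint would pass 70% of its speed; a pose out of reach is approached as far as the arm can. A call with a gripper value outside its range is refused whole. "claw" is the finger opening in mm, from 0 to 85.4, set as the call begins (left out, the last holds). The fingers move at their own pace and stop on an object; the grip force is fixed at half the most. Time passes only in rows, so rows that repeat a pose let the fingers close. It gives the time, the measured TCP pose, the force and the opening at its end, in the units of the state.
- sensors.read_state(): the state, without advancing time (a new reading comes with each control period).
- vision.read_camera(name): name is "side" or "top"; returns the picture (480x640x3 uint8, red, green, blue); there is no depth.
- vision.get_calibration(name): a dict with "mtx" (3x3 intrinsics, pixels), "distortion" ([k1, k2, p1, p2, k3] as OpenCV has them; the pictures are not rectified), "world_from_camera" (4x4, takes a point from camera to world coordinates). Camera axes: x right, y up, looking along -z (the intrinsics and any distortion apply to the point x, -y, -z); pixel columns grow to the right and rows downward; lengths in m; the calibration is good to about 2 mm. A picture is of the moment at which its call begins. get_calibration takes no time and is no camera call.
- robot.hand_in(): hands the job in, once; it reports no verdict.
The state is a dict: "time": time; "qpos": joint angles; "dq": joint speeds; "tau": joint torques, N m; "tcp_pos": TCP position; "tool_rot": TCP orientation; "contact_force": force on the tool from outside, world axes, zero at the start; "torque": the same for the moment, N m; "opening": opening from 0.0 (shut) to 1.0 (fully open).
Only numpy, scipy, OpenCV 4.12 (cv2) and the standard library are available. Lean on these libraries where they do the work, as an engineer would, in place of code of your own. Each camera call takes 0.05 s, during which the arm holds its last target.

TASK

Take the yellow-handled stylus out of its grey stand and press the recessed red reset button of the white bench timer fully down with the stylus tip, without pressing the blue button or touching the red one with the gripper. Then put the stylus back upright in its stand, fully down in the hole, and let go only once it is in.

Things in the scene. Friction and masses are not known exactly. Their poses are not given: they have to be found in the camera images.
- stylus_handle (a point): Middle of the stylus's handle, on its axis (z: tip to handle). Loose, round, 132 mm long, 80 g, upright in the stand, tip down. Yellow handle 20 mm across, 80 mm long, top end 40 mm above this point; below it a steel guard disc 40 mm across, 4 mm thick, its underside 44 mm below this point; then a steel shank 8 mm across, 48 mm long.
- stylus_tip (a point): Lower end of the stylus shank, on its axis, 92 mm below stylus_handle when upright; z points up to the handle. The last 8 mm of the shank taper to this blunt tip, 6 mm across.
- stand_mouth (a point): Centre of the hole's mouth in the top face of the grey stand, a block 66 x 66 mm, 60 mm high, fixed to the worktop. The vertical round hole is 30 mm across (3 mm chamfer), 56 mm deep. Fully down, the stylus rests with its guard disc flat on the block and its tip 48 mm below this point.
- reset_button_top (a point): Centre of the red button's flat top, 27 mm across, 12 mm below the top of the white timer in a round well 30 mm across (3 mm chamfer). The timer is a box 124 x 150 mm, 46 mm high, fixed; display at the back 4 mm higher. This point's x axis points to the display, y to the left; the blue button, alike, is 72 mm away along -y.
- reset_button (a joint): Travel of the red button in m: 0 is up, 0.006 fully down, pressed straight down. A spring pushes it back: about 2 N to start it, 5 N at the bottom. It counts as pressed beyond 0.0045.
- start_button (a joint): Travel of the blue button in m: 0 is up, 0.006 fully down; same spring. Leave it alone.
There are look-alikes about, which are no part of the job. What is meant by the part that bears stylus_handle is not green, and is the smaller of those in its own colour. Of the things that look like the part that bears reset_button_top, the largest one is meant.

How it is judged:
By the outcome, as a careful person would: the job done as asked, in the order asked, and still so for the second after the job is handed in, with the robot touching nothing.
It also fails if it takes over 45 s, if anything falls off the work surface, if the arm or the gripper's body presses on something with over 40 N, if the wrist force passes 120 N, or if a joint passes its speed limit or range.

## Working session

There is one attempt and no reset: what is moved stays moved. The work goes in short steps, Python scripts to look and compute and a tool call to move; the robot and the scene stay as the last step left them, time stands still between calls to the robot, and variables do not carry over. Pictures are saved under pics/ and viewed, and the job is handed in when it is done.

Besides the shell and the picture viewer there is one more tool, called after "Call:" as a command line: name --argument value ..., lists and objects as JSON in quotes. carry_out: Moves the arm, as the interface text tells. Its arguments: {"type":"object","properties":{"rows":{"type":"array"},"claw":{"type":"number"}},"required":["rows"]}

```bash
ls; mkdir -p pics; python3 - <<'E'
from workcell import sensors, vision, robot
import cv2
print(sensors.read_state())
for n in("side","top"):
    cv2.imwrite(f"pics/{n}0.png",vision.read_camera(n)[:,:,::-1]); print(vision.get_calibration(n))
E
```

```text
pics
{'time': 0.0, 'qpos': array([-1.29519546,  0.69001926, -0.19447754,  1.56635269,  0.15727748,
        0.902507  , -0.21509793]), 'dq': array([-0.00252929, -0.00045158,  0.00118559, -0.00017094, -0.0002268 ,
        0.00110156,  0.00072538]), 'tau': array([ 5.19735950e-04, -5.39607060e+01, -1.26670819e+00, -1.58542156e+01,
        9.05610766e-03,  9.43863764e-03,  2.35058138e-06]), 'tcp_pos': array([0.14956867, 0.60619222, 0.24745877]), 'tool_rot': array([-4.40053099e-05,  1.20583504e-01,  9.92702733e-01, -9.48560807e-04]), 'contact_force': array([ 0.90385618, -0.32984119, -0.0586362 ]), 'torque': array([-0.01020905,  0.03318466, -0.02757191]), 'opening': 0.9939704034517507}
{'mtx': array([[618.36628107,   0.        , 313.4237839 ],
       [  0.        , 618.36628107, 238.01290255],
       [  0.        ,   0.        ,   1.        ]]), 'distortion': array([-0.0988676,  0.       ,  0.       ,  0.       ,  0.       ]), 'world_from_camera': array([[-0.84073678,  0.26638245, -0.47138313, -0.24255318],
       [-0.54104655, -0.37997247,  0.75025966,  1.46449557],
       [ 0.02074339,  0.88581111,  0.46358213,  0.90329909],
       [ 0.        ,  0.        ,  0.        ,  1.        ]])}
{'mtx': array([[498.57367285,   0.        , 324.26601483],
       [  0.        , 498.57367285, 241.14542443],
       [  0.        ,   0.        ,   1.        ]]), 'distortion': array([0.01462641, 0.        , 0.        , 0.        , 0.        ]), 'world_from_camera': array([[ 0.00137827,  0.99163337, -0.12907888,  0.40753233],
       [-0.99975925,  0.00419303,  0.02153733,  0.18062269],
       [ 0.02189836,  0.12901812,  0.99140042,  1.33652966],
       [ 0.        ,  0.        ,  0.        ,  1.        ]])}
```

View pics/side0.png

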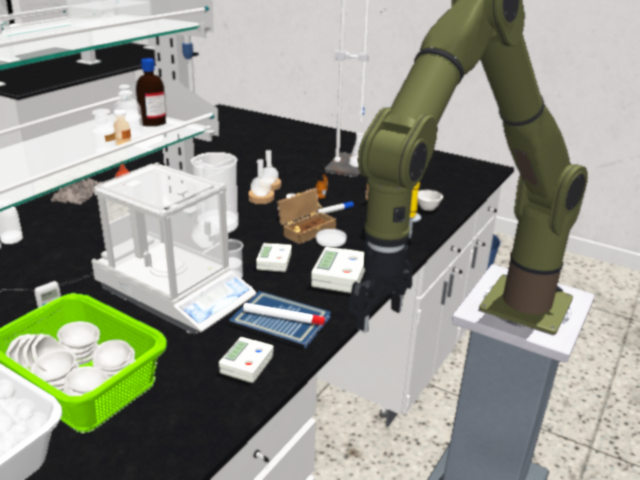

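View pics/top0.png

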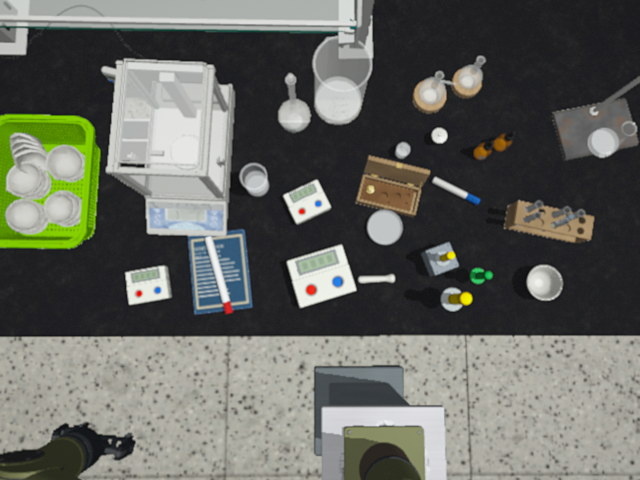

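```bash
cat > h.py <<'E'
from workcell import sensors, vision, robot
import cv2, numpy as np
def ray(n,u,v):
    c=vision.get_calibration(n); p=cv2.undistortPoints(np.array([[[u,v]]],float),c['mtx'],c['distortion'])[0,0]
    T=c['world_from_camera']; d=T[:3,:3]@np.array([p[0],-p[1],-1]); return T[:3,3],d/np.linalg.norm(d)
def plane(n,u,v,z):
    o,d=ray(n,u,v); return o+d*(z-o[2])/d[2]
def tri(a,b):
    (o1,d1),(o2,d2)=ray('top',*a),ray('side',*b)
    A=np.stack([d1,-d2],1); s=np.linalg.lstsq(A,o2-o1,rcond=None)[0]
    p,q=o1+d1*s[0],o2+d2*s[1]; return (p+q)/2,np.linalg.norm(p-q)*1000
def proj(n,P):
    c=vision.get_calibration(n);T=np.linalg.inv(c['world_from_camera']);p=T[:3,:3]@np.array(P)+T[:3,3]
    p=np.array([p[0],-p[1],-p[2]]);return cv2.projectPoints(p[None],np.zeros(3),np.zeros(3),c['mtx'],c['distortion'])[0].ravel()
def crop(n,f,x0,y0,x1,y1,s,new=True):
    im=vision.read_camera(n)[:,:,::-1]; cv2.imwrite(f"pics/{f}_full.png",im)
    cv2.imwrite(f"pics/{f}.png",cv2.resize(im[y0:y1,x0:x1],None,fx=s,fy=s,interpolation=cv2.INTER_CUBIC))
E
python3 - <<'E'
import cv2
from h import *
im=cv2.imread('pics/top0.png'); cv2.imwrite('pics/c1.png',cv2.resize(im[230:330,270:510],None,fx=3.3,fy=3.3,interpolation=cv2.INTER_CUBIC))
for p in((440,257),(457,298),(321,275),(311,290)): print(p,plane('top',*p,.05))
E
```

```text
(440, 257) [ 0.53468881 -0.14874351  0.05      ]
(457, 298) [ 0.42875845 -0.18960782  0.05      ]
(321, 275) [0.48693815 0.16097906 0.05      ]
(311, 290) [0.44836841 0.18657673 0.05      ]
```

View pics/c1.png

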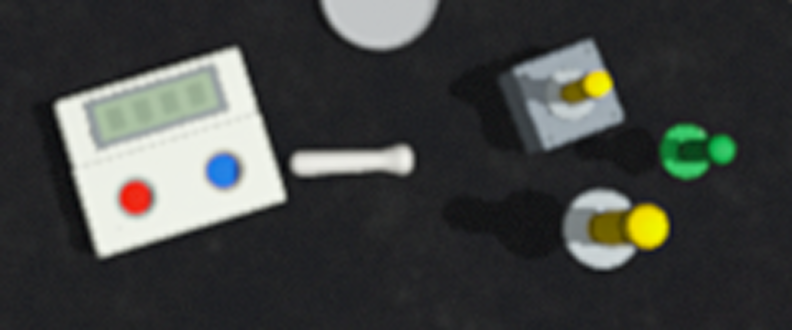

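Call:
carry_out --rows '[40, -35, 20, -6, 85, -60, 40, -12, 135, -85, 60, -19, 185, -115, 80, -26, 235, -150, 95, -34, 280, -190, 100, -42, 320, -235, 100, -50, 355, -285, 100, -58]'

```text
time: 1.1
tcp_pos: [0.5057, 0.3204, 0.3479]
tool_rot: [-0.0, 0.588, 0.809, -0.0]
contact_force: [0.9, 0.3, -0.4]
opening: 1.004
```

Call:
carry_out --rows '[25, -50, 0, -8, 45, -105, 0, -16, 55, -160, 0, -24, 60, -220, 0, -32, 60, -280, 0, -40, 50, -340, 0, -48, 35, -395, 0, -57, 20, -450, 0, -66]'

```text
time: 2.1
tcp_pos: [0.5238, -0.1297, 0.3481]
tool_rot: [-0.0, 0.934, 0.357, -0.0]
contact_force: [1.5, -0.2, -0.0]
opening: 1.0
```

Call:
carry_out --rows '[-15, -55, 0, 0, -30, -110, 0, 0, -50, -165, 0, 0, -75, -220, 0, 0, -75, -220, 0, 0]'

```text
time: 2.72
tcp_pos: [0.4452, -0.354, 0.3484]
tool_rot: [0.001, 0.935, 0.354, -0.002]
contact_force: [1.1, 1.2, -0.1]
opening: 1.0
```

```bash
python3 - <<'E'
from h import *
print(sensors.read_state())
crop('side','s1',240,140,460,400,2.2)
crop('top','t1',270,200,510,340,3.3)
E
```

```text
{'time': 2.725, 'qpos': array([ 0.34748689,  0.52839231,  0.40624149,  1.61940672, -0.22802305,
        1.04096055, -0.0264156 ]), 'dq': array([-0.07670595, -0.0061088 , -0.0880258 ,  0.01165844, -0.04185216,
        0.00862899, -0.02896868]), 'tau': array([  1.90200493, -44.87918615,   5.87959394, -17.30286598,
         0.29282749,  -0.10462818,   0.26274442]), 'tcp_pos': array([ 0.44521308, -0.35399502,  0.34838037]), 'tool_rot': array([ 0.00124614,  0.93509155,  0.35439982, -0.00173509]), 'contact_force': array([ 1.08685502,  1.17937126, -0.14213969]), 'torque': array([ 0.10820021, -0.04776603, -0.02111165]), 'opening': 1.000158045103424}
```

View pics/s1.png

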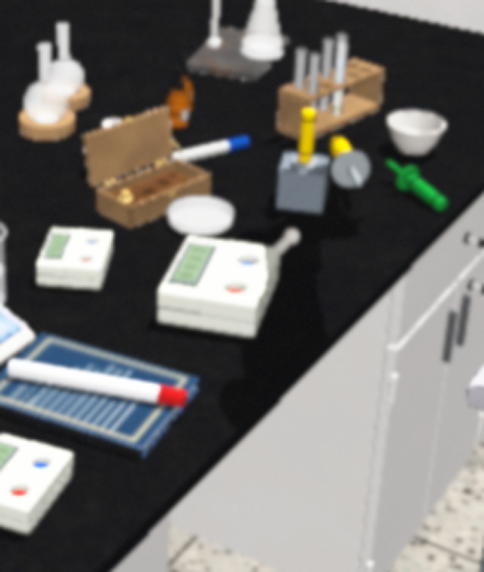

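View pics/t1.png

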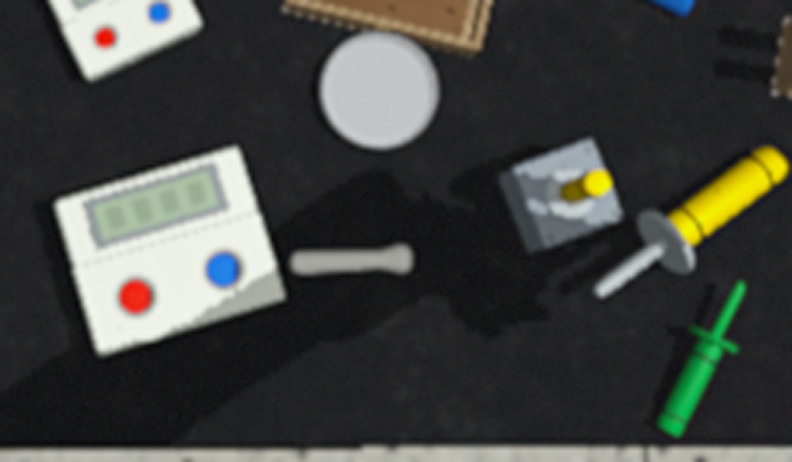

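```bash
python3 - <<'E'
from h import *
for n,box in(('top',(420,235,462,280)),('side',(355,180,395,240))):
    im=cv2.imread(f"pics/{n[0]}1_full.png");x0,y0,x1,y1=box
    hsv=cv2.cvtColor(im,cv2.COLOR_BGR2HSV)
    m=np.zeros(im.shape[:2],np.uint8);m[y0:y1,x0:x1]=cv2.inRange(hsv,(22,140,60),(34,255,255))[y0:y1,x0:x1]
    k,l,s,c=cv2.connectedComponentsWithStats(m)
    for i in range(1,k):
        if s[i,4]>8:
            print(n,'yellow',s[i],c[i])
            ys,xs=np.where(l==i)
            for y in sorted(set(ys)): print(y,xs[ys==y].min(),xs[ys==y].max(),end=' | ')
            print()
    cv2.imwrite(f'pics/z_{n}.png',cv2.resize(im[y0-10:y1+10,x0-10:x1+10],None,fx=9,fy=9,interpolation=cv2.INTER_CUBIC) if n=='top' else cv2.resize(im[y0-10:y1+10,x0-10:x1+10],None,fx=7,fy=7,interpolation=cv2.INTER_CUBIC))
    for nm,r in (('red',((0,120,90),(8,255,255))),('blue',((100,120,90),(125,255,255)))):
        m=cv2.inRange(hsv,*map(np.array,r)); b=(295,270,360,310) if n=='top' else (310,240,375,300)
        q=np.zeros_like(m); q[b[1]:b[3],b[0]:b[2]]=m[b[1]:b[3],b[0]:b[2]]
        k,l,s,c=cv2.connectedComponentsWithStats(q)
        for i in range(1,k): print(n,nm,s[i],c[i])
E
```

```text
top yellow [440 252  16   9  87] [447.88505747 255.89655172]
252 449 454 | 253 447 454 | 254 446 455 | 255 443 455 | 256 441 454 | 257 441 453 | 258 440 452 | 259 441 447 | 260 442 444 | 
top red [306 285  10  10  74] [310.62162162 289.5       ]
top blue [333 277   9  10  71] [337.08450704 281.25352113]
side yellow [375 189   9  25 164] [379.18292683 201.01829268]
189 377 381 | 190 377 382 | 191 377 383 | 192 377 383 | 193 377 382 | 194 377 382 | 195 377 382 | 196 377 382 | 197 377 382 | 198 377 382 | 199 377 382 | 200 377 382 | 201 376 382 | 202 376 383 | 203 376 383 | 204 375 383 | 205 375 383 | 206 375 383 | 207 375 383 | 208 376 382 | 209 376 381 | 210 376 381 | 211 376 380 | 212 376 380 | 213 377 379 | 
side yellow [389 201   6  10  51] [391.74509804 205.41176471]
201 391 394 | 202 390 394 | 203 390 394 | 204 389 394 | 205 389 394 | 206 389 394 | 207 389 394 | 208 390 394 | 209 390 394 | 210 390 392 |
```

View pics/z_top.png

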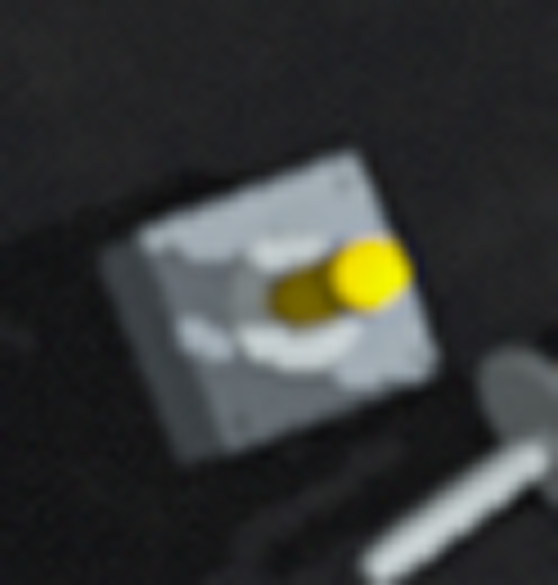

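View pics/z_side.png

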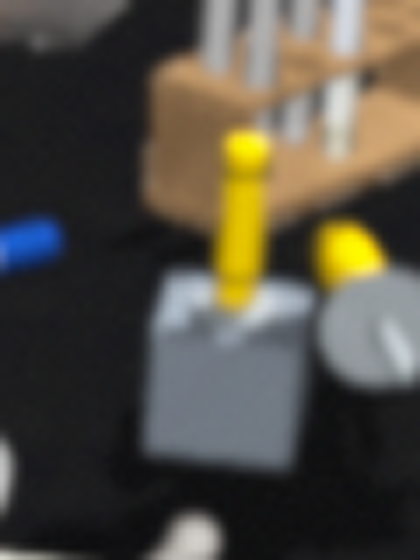

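```bash
python3 - <<'E'
from h import *
ft=lambda x,y:((x+.5)/9-.5+410,(y+.5)/9-.5+225)
fs=lambda x,y:((x+.5)/7-.5+345,(y+.5)/7-.5+170)
print('handle top tri',tri(ft(370,272),fs(247,148)), plane('top',*ft(370,272),.144))
C=[(350,152),(440,362),(225,450),(140,235)]
P=[plane('top',*ft(*c),.06) for c in C]; print('stand corners',P,np.mean(P,0)); print('sides',[np.linalg.norm(P[i]-P[i-1]) for i in range(4)])
S=[(170,272),(315,293),(305,350),(155,328)]
Q=[plane('side',*fs(*c),.06) for c in S]; print('side stand corners',Q,np.mean(Q,0))
print('stand centre tri',tri(ft(*np.mean(C,0)),fs(*np.mean(S,0))))
R=tri((310.6,289.5),(0,0)) if 0 else None
print('red',plane('top',310.62,289.5,.034),'blue',plane('top',337.08,281.25,.034))
im=cv2.imread('pics/s1_full.png');cv2.imwrite('pics/z_tim_s.png',cv2.resize(im[240:300,305:380],None,fx=9,fy=9,interpolation=cv2.INTER_CUBIC))
im=cv2.imread('pics/t1_full.png');cv2.imwrite('pics/z_tim_t.png',cv2.resize(im[238:312,282:362],None,fx=8,fy=8,interpolation=cv2.INTER_CUBIC))
E
```

```text
handle top tri (array([ 0.53097876, -0.15041   ,  0.14471449]), np.float64(0.37400618153092713)) [ 0.53088575 -0.15069303  0.144     ]
stand corners [array([ 0.57431486, -0.16934077,  0.06      ]), array([ 0.51373221, -0.19334569,  0.06      ]), array([ 0.48832188, -0.13081718,  0.06      ]), array([ 0.55000678, -0.10800386,  0.06      ])] [ 0.53159393 -0.15037687  0.06      ]
sides [np.float64(0.06597802450297101), np.float64(0.0651651247719427), np.float64(0.06749443770783725), np.float64(0.06576834145293585)]
side stand corners [array([ 0.5794231 , -0.17868755,  0.06      ]), array([ 0.51354292, -0.19739017,  0.06      ]), array([ 0.49010933, -0.14033364,  0.06      ]), array([ 0.55636609, -0.12131605,  0.06      ])] [ 0.53486036 -0.15943185  0.06      ]
stand centre tri (array([ 0.53051957, -0.1493389 ,  0.06491247]), np.float64(1.0886313469749365))
red [0.45016858 0.18764489 0.034     ] blue [0.4717433  0.11874043 0.034     ]
```

View pics/z_tim_s.png

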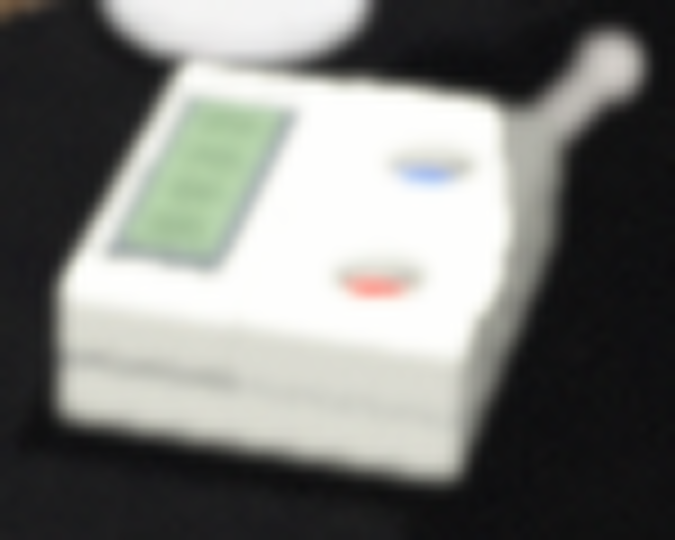

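View pics/z_tim_t.png

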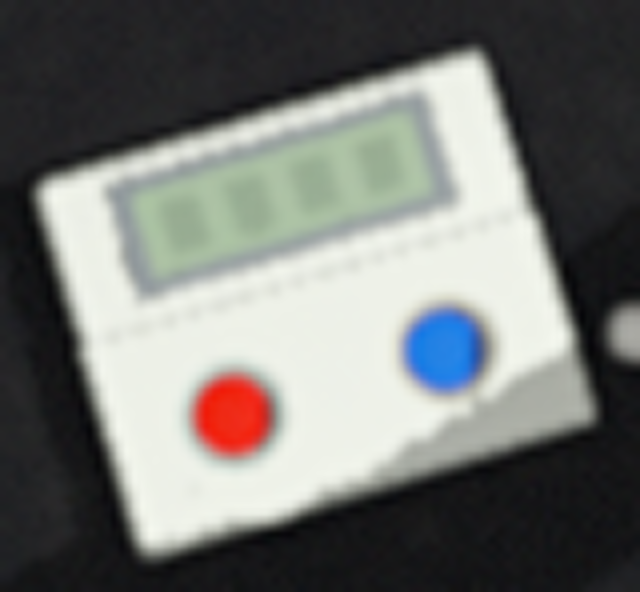

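```bash
python3 - <<'E'
from h import *
t=(235.5/8-.5+282,413.5/8-.5+238); s=(381.5/9-.5+305,278.5/9-.5+240)
print(t,s,tri(t,s), plane('top',*t,.046), plane('side',*s,.046))
E
```

```text
(310.9375, 289.1875) (346.8888888888889, 270.44444444444446) (array([0.45043095, 0.18670403, 0.04714487]), np.float64(0.24749618935410708)) [0.45057909 0.18676641 0.046     ] [0.45124448 0.18494423 0.046     ]
```

Call:
carry_out --rows '[20, 50, 0, 0, 40, 100, -30, 0, 60, 150, -70, 0, 81, 198, -110, 0, 81, 198, -148, 0, 81, 198, -148, 0, 81, 198, -148, 0]' --claw 70

```text
time: 3.7
tcp_pos: [0.5312, -0.1506, 0.2016]
tool_rot: [0.001, 0.933, 0.36, 0.001]
contact_force: [0.5, -0.4, 0.1]
opening: 0.822
```

```bash
python3 - <<'E'
from h import *
s=sensors.read_state();print(s['tcp_pos'],s['tool_rot'],s['contact_force'],s['opening'],s['dq'])
E
```

```text
[ 0.531226   -0.15061999  0.20159552] [7.45442355e-04 9.33140879e-01 3.59509639e-01 6.02846879e-04] [ 0.4659648  -0.36536279  0.05481651] 0.8221691357895095 [ 0.01368429 -0.02085218  0.01444955 -0.01249043 -0.00064631 -0.00454797
  0.00179641]
```

Call:
carry_out --rows '[0, 0, -30, 0, 0, 0, -60, 0, 0, 0, -85, 0, 0, 0, -97, 0, 0, 0, -97, 0, 0, 0, -97, 0]'

```text
time: 4.45
tcp_pos: [0.5315, -0.1507, 0.1047]
tool_rot: [0.001, 0.933, 0.359, 0.001]
contact_force: [-0.2, 0.5, 0.9]
opening: 0.819
```

Call:
carry_out --rows '[0, 0, 0, 0, 0, 0, 0, 0, 0, 0, 0, 0, 0, 0, 0, 0, 0, 0, 0, 0, 0, 0, 0, 0]' --claw 10

```text
time: 5.2
tcp_pos: [0.5309, -0.1502, 0.1037]
tool_rot: [0.0, 0.933, 0.36, 0.0]
contact_force: [-0.3, 0.2, 5.5]
opening: 0.219
```

```bash
python3 - <<'E'
from h import *
s=sensors.read_state();print(s['tcp_pos'],s['tool_rot'],s['contact_force'],s['opening'],s['dq'])
crop('side','s2',330,140,450,260,5)
E
```

```text
[ 0.53093148 -0.1502367   0.10371306] [2.14862267e-04 9.33120798e-01 3.59562804e-01 3.45218711e-04] [-0.29339495  0.21602422  5.50923955] 0.21893140768208796 [-5.57648504e-05  1.03610968e-03  1.66268093e-03 -2.70081458e-04
 -6.22128902e-04 -1.88392083e-05 -6.48468549e-04]
```

View pics/s2.png

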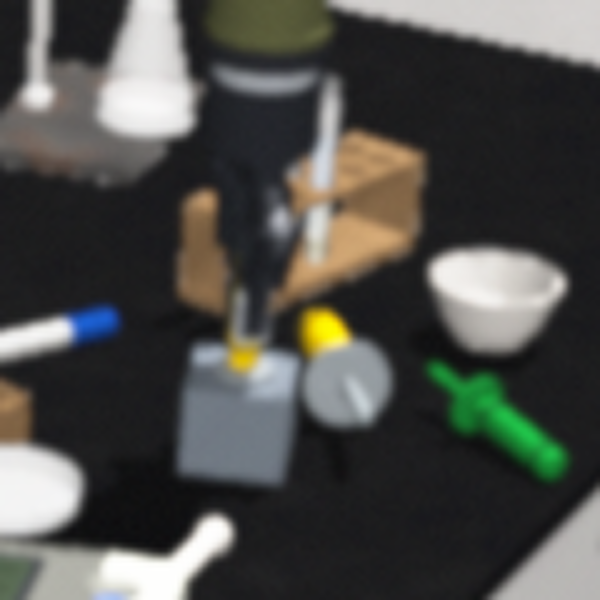

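Call:
carry_out --rows '[0, 0, 15, 0, 0, 0, 35, 0, 0, 0, 60, 0, 0, 0, 90, 0, 0, 0, 120, 0, 0, 0, 140, 0, 0, 0, 140, 0]'

```text
time: 6.12
tcp_pos: [0.5313, -0.1505, 0.245]
tool_rot: [0.001, 0.933, 0.36, 0.001]
contact_force: [0.9, -0.1, -1.0]
opening: 0.217
```

```bash
python3 - <<'E'
from h import *
s=sensors.read_state();print(s['tcp_pos'],s['tool_rot'],s['contact_force'],s['opening'])
crop('side','s3',310,60,450,240,4)
E
```

```text
[ 0.53133568 -0.15046868  0.24501036] [0.00101177 0.93312324 0.35955255 0.00140184] [ 0.86805672 -0.0965894  -1.02941518] 0.21725354957130621
```

View pics/s3.png

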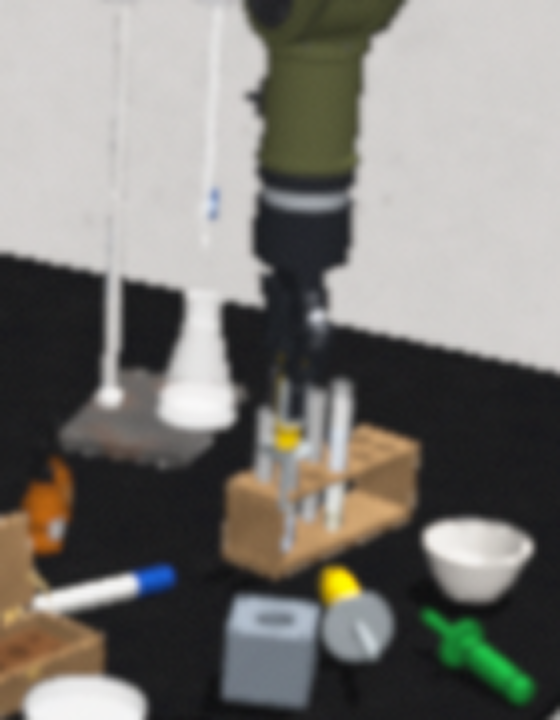

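Call:
carry_out --rows '[-14, 55, 0, 0, -28, 112, 0, 0, -42, 170, 0, 0, -56, 228, 0, 0, -70, 285, 0, 0, -80, 325, -20, 0, -81, 337, -50, 0, -81, 337, -70, 0]'

```text
time: 7.18
tcp_pos: [0.4479, 0.1883, 0.1711]
tool_rot: [-0.0, 0.932, 0.361, -0.002]
contact_force: [-0.2, -0.3, -0.2]
opening: 0.217
```

Call:
carry_out --rows '[0, 0, 0, 0, 0, 0, 0, 0]'

```text
time: 7.42
tcp_pos: [0.4498, 0.1864, 0.1735]
tool_rot: [0.0, 0.933, 0.359, -0.0]
contact_force: [-0.3, 0.2, -0.3]
opening: 0.217
```

```bash
python3 - <<'E'
from h import *
s=sensors.read_state();print(s['tcp_pos'],s['tool_rot'],s['contact_force'],s['opening'])
crop('side','s4',290,150,400,310,4)
crop('top','t4',270,210,480,330,3.5)
im=cv2.imread('pics/s4_full.png'); t=s['tcp_pos']
print(proj('side',[t[0],t[1],t[2]-.0917]),proj('side',[.4503,.187,.034]))
E
```

```text
[0.4497554  0.18635346 0.17345839] [ 2.26109637e-04  9.33272337e-01  3.59169435e-01 -1.04066651e-04] [-0.2964164   0.2002975  -0.28346998] 0.21691168900701233
[347.71865971 259.40082506] [346.60803801 274.64298012]
```

View pics/s4.png

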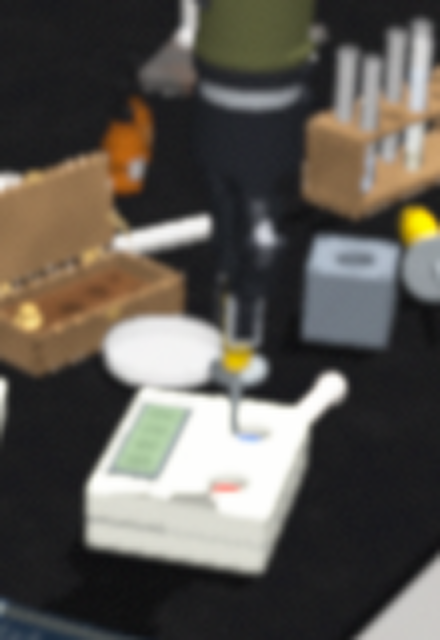

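View pics/t4.png

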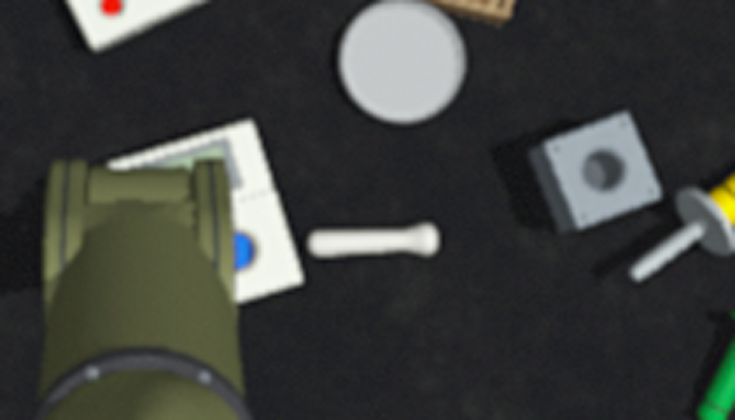

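Call:
carry_out --rows '[0, 0, -15, 0, 0, 0, -30, 0, 0, 0, -42, 0, 0, 0, -42, 0, 0, 0, -45, 0, 0, 0, -45, 0]'

```text
time: 8.28
tcp_pos: [0.4498, 0.1869, 0.1286]
tool_rot: [0.0, 0.933, 0.36, 0.0]
contact_force: [0.1, -0.9, -0.8]
opening: 0.215
```

```bash
python3 - <<'E'
from h import *
s=sensors.read_state();print(s['tcp_pos'],s['contact_force'],s['opening'])
crop('side','s5',300,200,390,310,6)
print(plane('top',604.5/3.5-.5+270,170.5/3.5-.5+210,.06),plane('side',357/4-.5+290,259/4-.5+150,.06))
print(tri((604.5/3.5-.5+270,170.5/3.5-.5+210),(357/4-.5+290,259/4-.5+150)))
E
```

```text
[0.44981411 0.18688634 0.12855385] [ 0.09852562 -0.93977918 -0.78271071] 0.21474419024750874
[ 0.53057248 -0.15183206  0.06      ] [ 0.53245825 -0.15796205  0.06      ]
(array([ 0.5297871 , -0.15117996,  0.063392  ]), np.float64(1.0264901321595128))
```

View pics/s5.png

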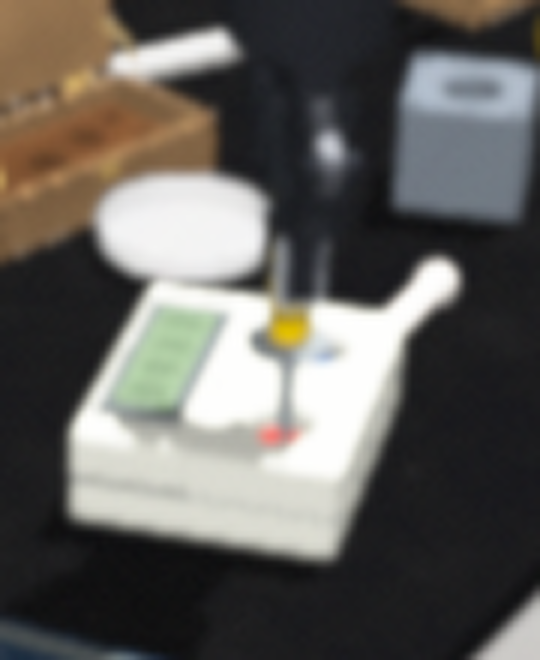

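Call:
carry_out --rows '[0, 0, -3, 0, 0, 0, -5, 0, 0, 0, -7, 0, 0, 0, -8, 0, 0, 0, -8, 0]'

```text
time: 8.95
tcp_pos: [0.4499, 0.1869, 0.1204]
tool_rot: [0.0, 0.933, 0.36, 0.0]
contact_force: [-0.7, 0.5, 3.7]
opening: 0.221
```

Call:
carry_out --rows '[0, 0, -1, 0, 0, 0, -1, 0, 0, 0, -2, 0, 0, 0, -2, 0]'

```text
time: 9.45
tcp_pos: [0.45, 0.187, 0.119]
tool_rot: [-0.0, 0.933, 0.359, 0.001]
contact_force: [-0.1, -0.6, 12.1]
opening: 0.222
```

Call:
carry_out --rows '[0, 0, -1, 0, 0, 0, -1, 0, 0, 0, -1, 0]'

```text
time: 9.82
tcp_pos: [0.4501, 0.187, 0.1187]
tool_rot: [-0.0, 0.933, 0.359, 0.001]
contact_force: [-1.7, 1.2, 18.5]
opening: 0.216
```

```bash
python3 - <<'E'
from h import *
s=sensors.read_state();print(s['tcp_pos'],s['contact_force'],s['opening'])
crop('side','s6',300,200,390,310,6)
E
```

```text
[0.45013645 0.18702236 0.11868299] [-1.74800347  1.23298319 18.53776196] 0.21565239086646126
```

View pics/s6.png

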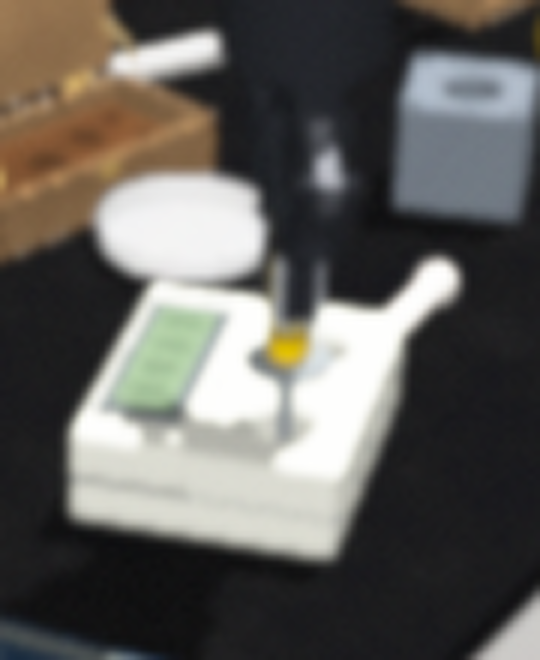

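Call:
carry_out --rows '[0, 0, 10, 0, 0, 0, 25, 0, 0, 0, 50, 0, 0, 0, 80, 0, 0, 0, 110, 0, 0, 0, 126, 0, 0, 0, 126, 0]'

```text
time: 10.75
tcp_pos: [0.4496, 0.1869, 0.2438]
tool_rot: [-0.0, 0.933, 0.36, 0.0]
contact_force: [-0.1, 1.1, -0.4]
opening: 0.216
```

Call:
carry_out --rows '[14, -55, 0, 0, 28, -112, 0, 0, 42, -170, 0, 0, 56, -228, 0, 0, 70, -285, 0, 0, 79, -325, 0, 0, 81, -337, 0, 0, 81, -337, 0, 0]'

```text
time: 11.75
tcp_pos: [0.5298, -0.15, 0.2422]
tool_rot: [-0.001, 0.933, 0.359, -0.001]
contact_force: [-0.2, 0.1, -0.8]
opening: 0.219
```

Call:
carry_out --rows '[0, 0, 0, 0, 0, 0, -20, 0, 0, 0, -45, 0, 0, 0, -65, 0, 0, 0, -65, 0, 0, 0, -65, 0]'

```text
time: 12.5
tcp_pos: [0.5311, -0.1493, 0.1789]
tool_rot: [0.0, 0.933, 0.36, 0.0]
contact_force: [-0.5, -1.2, -0.5]
opening: 0.218
```

```bash
python3 - <<'E'
from h import *
s=sensors.read_state();print(s['tcp_pos'],s['tool_rot'],s['contact_force'],s['opening'])
crop('side','s7',340,150,420,250,6)
crop('top','t7',270,210,480,330,3.5)
t=s['tcp_pos']
for dz in(.0917,.048,.044,.036): print(dz,proj('side',[t[0],t[1],t[2]-dz]))
print(proj('side',[.531,-.1508,.06]))
E
```

```text
[ 0.5310991  -0.14933452  0.1789372 ] [1.30087517e-04 9.32856537e-01 3.60247801e-01 4.30487113e-04] [-0.47432749 -1.21654636 -0.54159042] 0.2178648922929903
0.0917 [378.46876335 207.53666145]
0.048 [379.42160235 194.8658969 ]
0.044 [379.50950923 193.69336651]
0.036 [379.68567029 191.34185123]
[378.12179745 215.15224401]
```

View pics/s7.png

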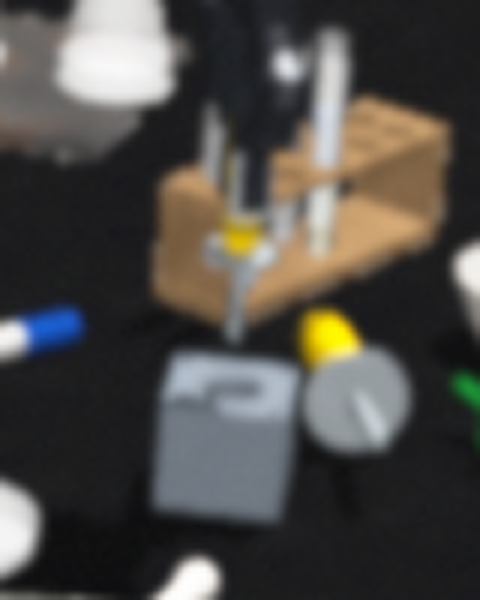

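View pics/t7.png

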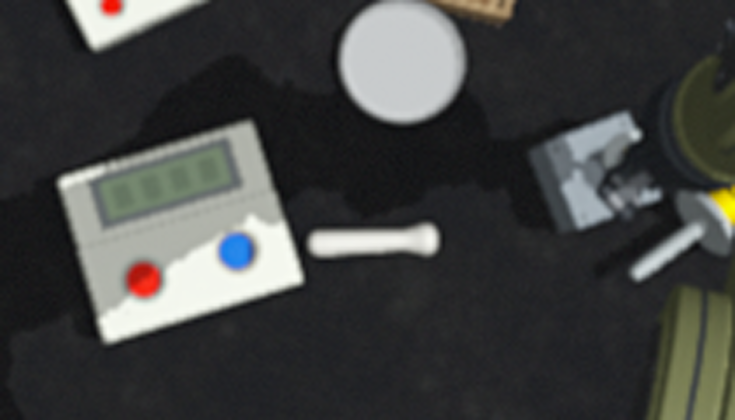

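Call:
carry_out --rows '[0, -1, -12, 0, 0, -1, -25, 0, 0, -1, -38, 0, 0, -1, -50, 0, 0, -1, -60, 0, 0, -1, -68, 0, 0, -1, -71, 0, 0, -1, -71, 0]'

```text
time: 13.6
tcp_pos: [0.5307, -0.1512, 0.1073]
tool_rot: [0.0, 0.933, 0.36, 0.0]
contact_force: [-0.2, -0.8, -0.8]
opening: 0.22
```

Call:
carry_out --rows '[0, 0, -1, 0, 0, 0, -2, 0, 0, 0, -3, 0, 0, 0, -3, 0]'

```text
time: 14.1
tcp_pos: [0.5306, -0.1511, 0.1043]
tool_rot: [-0.0, 0.933, 0.36, -0.0]
contact_force: [0.4, 0.8, -1.1]
opening: 0.217
```

Call:
carry_out --rows '[0, 0, -1, 0, 0, 0, -1, 0, 0, 0, -2, 0, 0, 0, -2, 0]'

```text
time: 14.6
tcp_pos: [0.5307, -0.1512, 0.1036]
tool_rot: [0.0, 0.933, 0.359, 0.0]
contact_force: [-3.1, 0.6, 13.4]
opening: 0.222
```

```bash
python3 - <<'E'
from h import *
crop('side','s8',340,150,420,250,6)
E
```

```text
(no output)
```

View pics/s8.png

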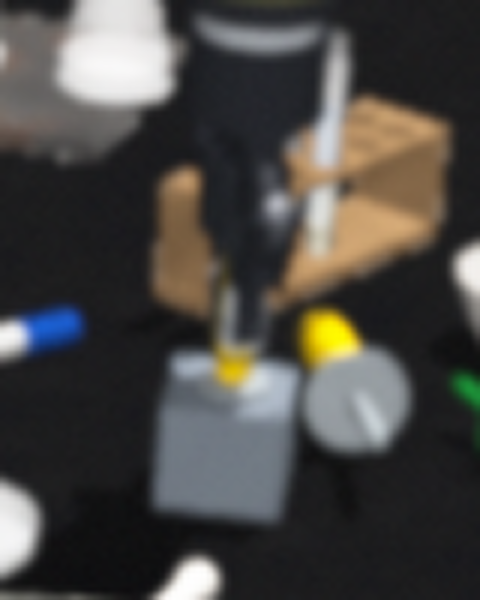

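The disc sits on the block (crop ≈(235,385)), matching the view before the lift. Releasing and retreating straight up.

Call:
carry_out --rows '[0, 0, 1, 0, 0, 0, 1, 0, 0, 0, 1, 0, 0, 0, 1, 0, 0, 0, 1, 0, 0, 0, 1, 0]' --claw 70

```text
time: 15.4
tcp_pos: [0.5306, -0.1512, 0.1032]
tool_rot: [0.0, 0.933, 0.36, -0.0]
contact_force: [-0.2, -0.5, 0.2]
opening: 0.824
```

Call:
carry_out --rows '[0, 0, 15, 0, 0, 0, 40, 0, 0, 0, 80, 0, 0, 0, 130, 0, 0, 0, 180, 0, 0, 0, 200, 0]'

```text
time: 16.15
tcp_pos: [0.5316, -0.152, 0.3075]
tool_rot: [0.002, 0.933, 0.359, 0.002]
contact_force: [0.0, 0.0, -1.4]
opening: 0.816
```

Call:
carry_out --rows '[-15, -50, 0, 0, -30, -100, 0, 0, -50, -150, 0, 0, -75, -200, 0, 0, -75, -200, 0, 0, -75, -200, 0, 0]'

```text
time: 16.9
tcp_pos: [0.4558, -0.3506, 0.3039]
tool_rot: [-0.0, 0.933, 0.36, 0.001]
contact_force: [0.5, 1.5, -0.0]
opening: 0.818
```

```bash
python3 - <<'E'
from h import *
s=sensors.read_state();print(s['time'],s['tcp_pos'],s['contact_force'],s['opening'])
crop('side','s9',290,150,430,310,3.7)
crop('top','t9',270,210,510,340,3.3)
E
```

```text
16.9 [ 0.45580535 -0.35057098  0.30390091] [ 0.47921361  1.51824773 -0.00569435] 0.8182252054315907
```

View pics/s9.png

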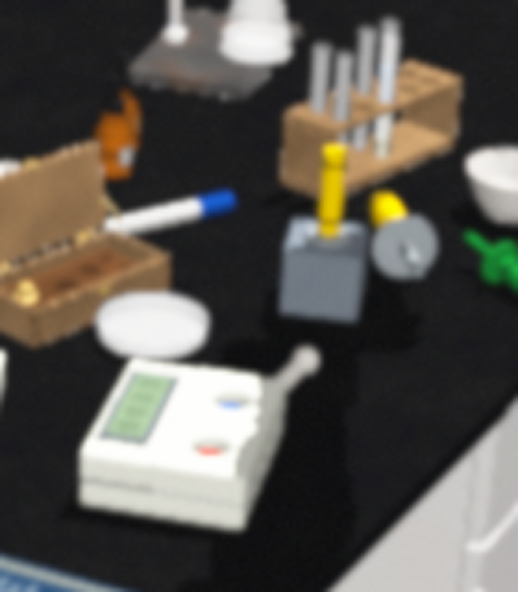

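View pics/t9.png

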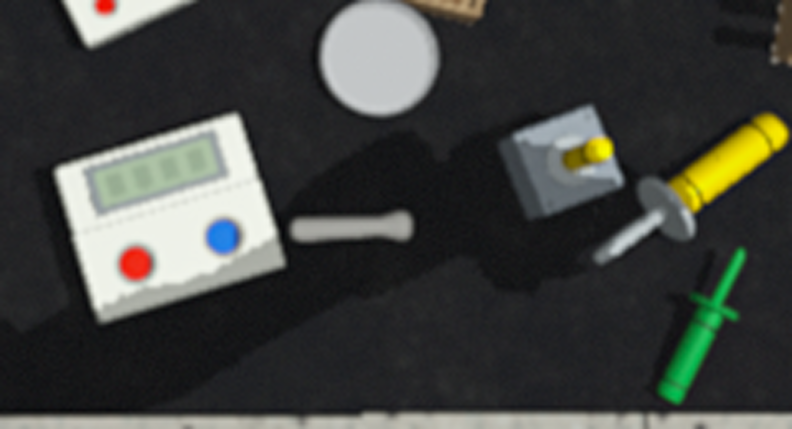

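The stylus stands upright in its stand (side crop (333,190), top crop (598,150), the same place as at the start). The red button is up again and the arm is clear.

```bash
python3 -c "
from workcell import robot
print(robot.hand_in())"
```

```text
the job is handed in; nothing more can be done
None
```

I took the smaller yellow stylus from the grey stand and pressed the red button of the largest timer to its stop. I then put the stylus back in its hole, let go only once its disc was resting on the block, and handed in at about 17 s.

- **Press:** the force rose from about 4 N on the spring to 18.5 N at the hard stop. In the side picture the red sank out of view. Button travel can't be read directly, so this rests on force, height and picture. The blue button was never approached.
- **Return:** the disc met the block at TCP height 0.1036 m, against 0.1037 m when I first gripped it, with 13 N downward. After release, both views show the stylus upright at its original spot, the arm clear, and the red button back up.
- **Measurements that disagreed:**
    - The side view put the stand's centre about 5 mm higher than the text (0.065 m against 0.060 m). Taking the side picture alone moved it about 9 mm in y.
    - The tip appeared about 2 pixels higher than I predicted.
    - Both were within the room the well and the hole allow.
- **Look-alikes:** the larger yellow and the green stylus stood upright in the first picture but were lying on the worktop by my second look, before I had touched anything. The arm passed well above them and felt no contact. They stayed on the worktop and I left them alone.

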